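# Unlatch a slide cassette and hold it over the light pad

### The arm

A 6-joint arm with a two-finger parallel gripper is mounted at the origin on the work surface. World frame = base frame: x ahead of the robot, y to its left, z up, the work surface at z = 0. Lengths are in m, angles in rad, forces in N, time in s.
With the tool pointing down it reaches from about 0.35 to 0.975 m from the base axis. Payload 4.9 kg.
Tool frame: the origin (TCP) lies at the very end of the fingers, on their centre line; the grasp point (between the pads) lies ctrl.grip_point_offset behind it (ctrl.grip_point_offset is the distance from the TCP to the grasp point, in m); z points along the fingers, y is the direction in which the jaws open and shut (so a half turn about z gives the same grasp; the last joint's range is limited). The gripper opens to 85 mm and grips with 20 to 120 N. Pads are 22 mm wide; open, the fingers measure 114 mm over their backs; the gripper's body (76 mm by 85 mm) begins 54 mm behind the grasp point. The pads swing forward as they close: fully open they stand 13 mm farther back than shut.
Start: joints at [-1.221, 0.053, 1.613, -0, 1.476, -0.119], TCP at [0.282, -0.558, 0.192] pointing down, gripper open.
Joint ranges: [-3.01, 3.01], [-1.01, 2.22], [0.06, 2.58], [-1.02, 4.17], [0.09, 2.62], [-3.14, 3.14]. Speed limits (rad/s): [2.57, 2.57, 3.14, 3.14, 3.14, 3.14].

### API

Orientations are given as a rotation vector (axis times angle).
In Python, from station import ctrl gives the robot as it stands. The module is installed in compiled form; this text tells all that it offers.
- The arm moves only by the shell command python3 -m creep 'ROWS' [FORCE]. ROWS is JSON, a list of rows, each a list of 5 numbers: the closure in counts, from 0 (fully open) to 255 (shut), then the shift along the tool's x, y, z in mm, then the turn about the tool's z in rad. A call has 1 to 12 rows; each row is the pose to reach, as a shift and turn from the pose commanded when the call began, along the tool's axes at that moment; what a row does not reach only later rows make up. A row lasts 1/12 s, in which the tool goes at most 41.7 mm and 7.16 degrees, less where a joint would pass 70% of its speed; a pose out of reach is approached as far as the arm can. A call with a gripper value outside its range is refused whole. The fingers move at their own pace and stop on an object; FORCE is the grip in N (left out, the last holds). Time passes only in rows, so rows that repeat a pose let the fingers close. It gives the time, the measured TCP pose, the force and the opening at its end, in the units of the state.
- ctrl.get_obs(): the state, without advancing time (a new reading comes with each control period).
- ctrl.get_image(name): name is "scene" or "top"; returns the picture (384x512x3 uint8, red, green, blue); there is no depth.
- ctrl.calibration(name): a dict with "fx", "fy", "cx", "cy" (pixels), "R" (3x3) and "t" (3): a world point X has camera coordinates R X + t. Camera axes: x right, y down, z forward; pixel columns grow to the right and rows downward; lengths in m; the calibration is good to about 2 mm. A picture is of the moment at which its call begins. calibration takes no time and is no camera call.
- ctrl.finish_job(): hands the job in, once; it reports no verdict.
Trained networks look in the newest picture that a camera, given by its name, has taken for a name from the list of things; names that differ only in an ending like _2 or _b are one class to them, and where a whole thing is asked for, a point or a joint stands for the part that bears it (a point fixed in the world has none). Each returns a list of dicts, best first, with "conf" (0 to 1); they miss things now and then, are a little off and sometimes report something else, mostly with a low value. They report only what shows in the picture. A call takes as long as a camera call. They do not tell look-alikes from the thing itself.
- ctrl.boxes_of(camera, label): "rect" ([left, top, width, height] in pixels, round what is visible of it).
- ctrl.outline_of(camera, label): "mask" (384x512 bool, what is visible of it) and "rect" ([left, top, width, height] in pixels, round what is visible of it).
The state is a dict: "t": time; "q": joint angles; "dq": joint speeds; "effort": joint torques, N m; "tool_pos": TCP position; "tool_rot": TCP orientation; "contact_force": force on the tool from outside, world axes, zero at the start; "wrist_torque": the same for the moment, N m; "opening": finger opening in m.
Only numpy, scipy, OpenCV 4.12 (cv2) and the standard library are available. Lean on these libraries where they do the work, as an engineer would, in place of code of your own. Each camera call takes 0.05 s, during which the arm holds its last target. There are 200 camera calls.

### The job

Take the slide cassette with the blue catches out of the loader: pinch its two blue side catches together to free it, lift it straight out, and hold it upright over the middle of the light pad, its underside about 10 cm above it, its long side along the pad's long side, so that the slides can be checked. Finish while still holding it there by its pinched catches: do not put it down or let go. Keep it upright all the way, leave the yellow-catch cassette in its bay, and do not disturb the bottle, the jar or the box.

Things in the scene. Friction and masses are not known exactly. Their poses are not given: they have to be found in the camera images.
- blue_cassette: White slide cassette with two blue side catches, in one of the loader's two bays (which one varies). Box 84 mm long (x) x 30 wide (y) x 40 high, eight glass slides in it; cheeks 26 mm wide (x) on the long sides rise to 56 mm. 0.15 to 0.31 kg. Origin: centre of its underside, z up. 1.5 mm of play in the bay. Once unlatched it lifts straight up, clear of the bay after 20 mm.
- blue_pinch (a point): Point midway between the two blue catches, 45 mm above the cassette's underside, axes as the cassette's. Pinch here from above, the fingers closing along y. The catches' upright paddles are 24 mm wide (x), stand from 30 to 58 mm above the underside, their outer faces 30 mm either side: 60 mm over both, 46 mm pressed home.
- blue_cassette_left (a joint): Travel of the blue catch on the cassette's +y side: 0 sprung out (hooked under the bay's ledge: the cassette can rise only 1.5 mm), 0.007 m pressed fully in. From 0.005 m the hook is clear. Spring: 2.9 N at 0, 6.8 N at 0.007 m; a grip of 20 to 40 N presses both home and carries the cassette.
- blue_cassette_right (a joint): The same for the blue catch on the cassette's -y side. Both must be in for the cassette to lift.
- yellow_cassette: The same cassette with yellow catches, in the other bay; stays where it is. Origin: centre of its underside.
- loader: Grey two-bay slide loader, fixed. Base plate x from -65 to 75 mm, 250 mm in y, 12 mm high; the cassettes stand on it at x = 0, y = +65 and -65 mm, long side along x. Steel ledges beside the catches, 30 mm above the table, 27 to 36 mm from the bay's middle plane; all else by the bays is lower. White housing along the +x edge, 30 mm high. Origin: on the underside, midway between the bays.
- light_pad: Flat rectangular light pad with a glowing white top, fixed, 170 mm long (its x) x 130 mm wide (y) x 12 mm high. Origin: centre of its underside.
- oil_bottle: Bystander: small amber oil bottle with a black cap, 32 mm across, 70 mm high. Origin: centre of its underside.
- staining_jar: Bystander: green glass staining jar, open, 64 mm across, 60 mm high. Origin: centre of its underside.
- slide_box: Bystander: closed brown wooden slide box, 90 x 75 x 30 mm. Origin: centre of its underside.
Not all that is in view belongs to the job. Leave any orange look-alike of the blue_cassette alone.

How it is judged:
By the outcome, as a careful person would: the job done as asked, in the order asked, and still so for the second after the job is handed in, while the arm keeps its last pose, push and grip.
It also fails if it takes over 38 s, if anything falls off the work surface, if the arm or the gripper's body presses on something with over 40 N, if the wrist force passes 120 N, or if a joint passes its speed limit or range.

## Working session

There is one attempt and no reset: what is moved stays moved. The work goes in short steps, Python scripts to look and compute and a shell command to move; the robot and the scene stay as the last step left them, time stands still between calls to the robot, and variables do not carry over. Pictures are saved under pics/ and viewed, about 8 in all and at most 12, crops included, and the job is handed in when it is done.

```bash
mkdir -p pics
cat > h.py <<'E'
import numpy as np, cv2
from station import ctrl
def snap(name,fn,crop=None,scale=1):
    im=ctrl.get_image(name)
    if crop: l,t,w,h=crop; im=im[t:t+h,l:l+w]
    if scale!=1: im=cv2.resize(im,None,fx=scale,fy=scale,interpolation=cv2.INTER_CUBIC)
    cv2.imwrite('pics/'+fn,im[:,:,::-1]); 
def cal(n):
    c=ctrl.calibration(n); return c,np.array(c['R']),np.array(c['t'])
def back(n,u,v,z):
    c,R,t=cal(n); d=R.T@np.array([(u-c['cx'])/c['fx'],(v-c['cy'])/c['fy'],1]); o=-R.T@t
    return o+d*(z-o[2])/d[2]
def proj(n,X):
    c,R,t=cal(n); p=R@np.asarray(X)+t; return np.array([c['fx']*p[0]/p[2]+c['cx'],c['fy']*p[1]/p[2]+c['cy']])
E
python3 - <<'E'
from h import *
a=ctrl.get_image('scene');b=ctrl.get_image('top')
cv2.imwrite('pics/a.png',a[:,:,::-1]);cv2.imwrite('pics/b.png',b[:,:,::-1])
for n in('scene','top'):
    c,R,t=cal(n);print(n,c['fx'],(-R.T@t).round(3),R[2].round(2))
    for l in('blue_cassette','yellow_cassette','blue_pinch','loader','light_pad','oil_bottle','staining_jar','slide_box'):
        print(l,[(np.round(d['rect']).tolist(),round(d['conf'],2)) for d in ctrl.boxes_of(n,l)][:4])
o=ctrl.get_obs();print(o['t'],o['tool_pos'],o['tool_rot'],o['opening'],ctrl.grip_point_offset)
E
```

```text
scene 475.94606439740613 [ 1.251 -0.502  0.972] [-0.53  0.43 -0.73]
blue_cassette [([150.0, 220.0, 26.0, 31.0], 0.96), ([132.0, 287.0, 34.0, 46.0], 0.62)]
yellow_cassette [([193.0, 194.0, 25.0, 38.0], 0.77)]
blue_pinch [([147.0, 220.0, 28.0, 33.0], 0.72), ([132.0, 288.0, 35.0, 41.0], 0.69)]
loader [([129.0, 196.0, 113.0, 78.0], 0.61)]
light_pad [([254.0, 142.0, 72.0, 50.0], 0.7)]
oil_bottle [([195.0, 196.0, 23.0, 31.0], 0.54), ([256.0, 232.0, 16.0, 23.0], 0.47)]
staining_jar [([339.0, 110.0, 24.0, 24.0], 0.89)]
slide_box [([68.0, 275.0, 38.0, 50.0], 0.56)]
top 446.6749835914471 [ 0.353 -0.002  1.205] [ 0.21  0.   -0.98]
blue_cassette [([338.0, 211.0, 25.0, 33.0], 0.62), ([372.0, 162.0, 30.0, 23.0], 0.59)]
yellow_cassette [([284.0, 206.0, 25.0, 36.0], 0.6)]
blue_pinch [([336.0, 212.0, 24.0, 34.0], 0.65), ([371.0, 160.0, 37.0, 24.0], 0.56)]
loader [([268.0, 195.0, 99.0, 62.0], 0.59)]
light_pad [([158.0, 192.0, 53.0, 69.0], 0.71)]
oil_bottle [([273.0, 155.0, 11.0, 13.0], 0.54)]
staining_jar [([67.0, 214.0, 31.0, 24.0], 0.74)]
slide_box [([407.0, 196.0, 34.0, 39.0], 0.87)]
0.9 [ 0.28237943 -0.55756534  0.19172273] [3.05567283e+00 7.29602410e-01 3.24045724e-05] 0.08508345117056987 0.0187
```

View pics/a.png

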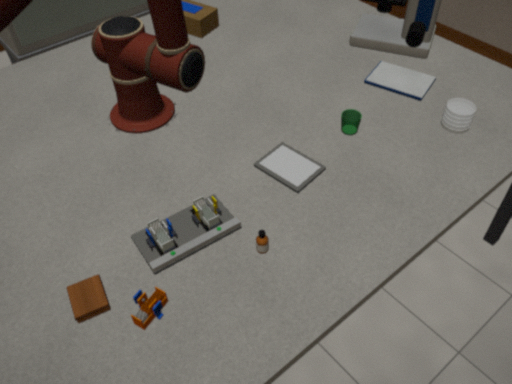

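View pics/b.png

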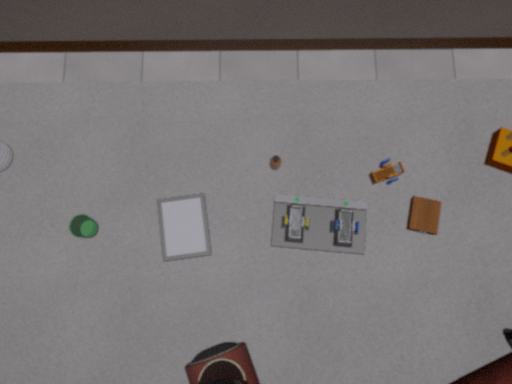

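The scene picture shows a blue-catch white cassette at (162,235), a yellow one at (206,212), and an orange look-alike with blue catches at (150,308). In the top view the same three are at (346,228), (296,223) and (387,173), with the pad at (184,227). What could be taken for the target: the white/blue one (346,228), the white/yellow one (296,223) and the orange one (387,173), all top-view pixels. I choose (346,228) because it is white with blue catches and sits in a bay. Next I check it in a crop and measure.

Run:
```python
from h import *
b=ctrl.get_image('top'); a=ctrl.get_image('scene')
A=cv2.resize(a[180:280,120:250],None,fx=4,fy=4,interpolation=cv2.INTER_CUBIC)[:,:,::-1]
B=cv2.resize(b[185:260,265:375],None,fx=4,fy=4,interpolation=cv2.INTER_CUBIC)[:,:,::-1]
W=np.zeros((700,520,3),np.uint8);W[:400,:520]=A[:400,:520];W[400:700,:440]=B[:300]
cv2.imwrite('pics/c.png',cv2.resize(W,None,fx=.85,fy=.85))
def rectof(n,l,i=0,pred=None):
    d=ctrl.outline_of(n,l)
    for e in d: print(l,e['conf'],e['rect'])
    return d
def wrect(n,mask,z):
    v,u=np.nonzero(mask);P=np.array([back(n,x,y,z)[:2] for x,y in zip(u,v)])
    r=cv2.minAreaRect((P*1000).astype(np.float32));return np.round(r[0],1),np.round(r[1],1),round(r[2],1)
for l,z in(('loader',.012),('light_pad',.012),('oil_bottle',.035),('slide_box',.03),('staining_jar',.03),('yellow_cassette',.06),('blue_cassette',.06)):
    for e in rectof('top',l)[:2]: print('   ',wrect('top',e['mask'],z))
h=cv2.cvtColor(b,cv2.COLOR_RGB2HSV)
m=((h[...,0]>95)&(h[...,0]<130)&(h[...,1]>110)).astype(np.uint8)
n,L,S,C=cv2.connectedComponentsWithStats(m)
for s,c in zip(S[1:],C[1:]):
    if s[4]>4: print('blue',s,c.round(1),back('top',*c,.066).round(4))
h=cv2.cvtColor(a,cv2.COLOR_RGB2HSV)
m=((h[...,0]>95)&(h[...,0]<130)&(h[...,1]>110)).astype(np.uint8)
n,L,S,C=cv2.connectedComponentsWithStats(m)
for s,c in zip(S[1:],C[1:]):
    if s[4]>8 and 100<c[0]<250: print('sblue',s,c.round(1),back('scene',*c,.06).round(4))
```

```text
loader 0.88 [270.0, 195.3, 98.9, 61.1]
loader 0.61 [271.8, 157.0, 11.1, 11.2]Traceback (most recent call last):
  File "<stdin>", line 15, in <module>
  File "<stdin>", line 12, in wrect
  File "h.py", line 11, in back
    c,R,t=cal(n); d=R.T@np.array([(u-c['cx'])/c['fx'],(v-c['cy'])/c['fy'],1]); o=-R.T@t
          ~~~^^^
  File "h.py", line 9, in cal
    c=ctrl.calibration(n); return c,np.array(c['R']),np.array(c['t'])
ValueError: time passes only in moves, steps and waits
```

View pics/c.png

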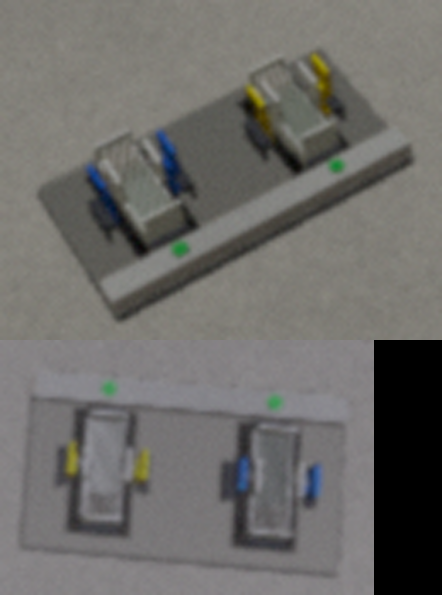

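The crop confirms it: the white cassette with blue catches is in the right-hand (-y) bay and the yellow one is in the +y bay. The script stopped because it called calibration too often, so I cache it.

```bash
sed -i 's/^def cal(n):/import functools\n@functools.lru_cache(None)\ndef cal(n):/' h.py
cat > m.py <<'E'
from h import *
def wrect(n,mask,z):
    v,u=np.nonzero(mask);P=np.array([back(n,x,y,z)[:2] for x,y in zip(u,v)])
    r=cv2.minAreaRect((P*1000).astype(np.float32));return np.round(r[0],1),np.round(r[1],1),round(r[2],1)
def blue(n,im,z,lo=95,hi=130):
    h=cv2.cvtColor(im,cv2.COLOR_RGB2HSV)
    m=((h[...,0]>lo)&(h[...,0]<hi)&(h[...,1]>110)&(h[...,2]>50)).astype(np.uint8)
    _,L,S,C=cv2.connectedComponentsWithStats(m)
    for s,c in zip(S[1:],C[1:]):
        if s[4]>5 and 100<c[0]<410 and c[1]>120: print(n,lo,s,c.round(1),back(n,*c,z)[:2].round(4))
E
python3 - <<'E'
from m import *
b=ctrl.get_image('top'); a=ctrl.get_image('scene')
for l,z in(('loader',.012),('light_pad',.012),('oil_bottle',.035),('slide_box',.03),('staining_jar',.03)):
    for e in ctrl.outline_of('top',l)[:1]: print(l,e['conf'],e['rect'],wrect('top',e['mask'],z))
for lo,hi in((95,130),(20,35)): blue('top',b,.062,lo,hi); blue('scene',a,.056,lo,hi)
print(ctrl.get_obs()['t'])
E
```

```text
loader 0.96 [269.0, 196.0, 97.7, 57.9] (array([ 523.7, -175.6]), array([252.2, 146.9]), 84.5)
light_pad 0.68 [157.8, 192.4, 53.7, 68.2] (array([518.2, 188.5]), array([170.3, 130.2]), 7.7)
oil_bottle 0.49 [272.6, 159.5, 10.7, 9.0] (array([687.7, -59.3]), array([24.5, 33.9]), 89.2)
slide_box 0.88 [404.9, 198.1, 36.2, 37.9] (array([ 542.7, -451.3]), array([82.5, 93.9]), 76.8)
staining_jar 0.73 [158.5, 195.5, 53.6, 67.0] (array([514.9, 184.7]), array([169.5, 131. ]), 7.7)
top 95 [380 159  10   7  24] [384.  161.7] [ 0.6816 -0.3457]
top 95 [387 178  11   6  21] [391.7 180.3] [ 0.6306 -0.3626]
top 95 [335 219   3  10  27] [336. 224.] [ 0.5159 -0.2113]
top 95 [355 222   4   9  27] [356.9 226.2] [ 0.5098 -0.2645]
scene 95 [166 219   7  18  58] [169.4 227.1] [ 0.5237 -0.2152]
scene 95 [146 229   8  15  39] [149.3 235.3] [ 0.5131 -0.2662]
scene 95 [133 290   8  11  33] [136.9 294.4] [ 0.6387 -0.3721]
scene 95 [153 301   8  11  36] [156.2 305.4] [ 0.6898 -0.354 ]
scene 95 [157 312   6   7  25] [159.4 315.1] [ 0.7145 -0.361 ]
top 20 [284 215   4  10  27] [285.8 220. ] [ 0.5271 -0.0822]
top 20 [305 218   4   9  23] [306.3 222. ] [ 0.5215 -0.1349]
scene 20 [211 196   7  18  62] [214.4 203.8] [ 0.5343 -0.0854]
scene 20 [192 205   9  15  51] [196.1 212.2] [ 0.5268 -0.1375]
1.4
```

The measurements agree. The loader's yaw is about -5.3°, and the bays come out 130 mm apart as they should. From the catches the blue pinch point is at about (0.514, -0.239), and from the loader at (0.513, -0.240). The pad centre is (0.518, 0.188), its long side at +7.7°, and it measures 170 x 130, which matches. I move to above the pinch point: tool shift (351, -180, 62) mm, turn 0.561.

```bash
python3 -m creep '[[0,35,-18,6,0.06],[0,70,-36,12,0.12],[0,105,-54,19,0.17],[0,140,-72,25,0.23],[0,176,-90,31,0.29],[0,211,-108,37,0.34],[0,246,-126,43,0.4],[0,281,-144,50,0.45],[0,316,-162,56,0.51],[0,351,-180,62,0.561],[0,351,-180,62,0.561],[0,351,-180,62,0.561]]' 30
python3 - <<'E'
from m import *
from scipy.spatial.transform import Rotation as R
o=ctrl.get_obs();Rm=R.from_rotvec(o['tool_rot']).as_matrix();print(o['t'],o['tool_pos'],o['dq'].round(3) if hasattr(o['dq'],'round') else o['dq'],o['contact_force']);print(Rm.round(3),np.degrees(np.arctan2(Rm[1,0],Rm[0,0])))
b=ctrl.get_image('scene')
blue('scene',b,.056);print(back('scene',169,227,.056))
im=cv2.resize(b[150:280,90:260],None,fx=4,fy=4,interpolation=cv2.INTER_CUBIC);cv2.imwrite('pics/d.png',im[:,:,::-1])
E
```

```text
t: 2.4
tool_pos: [0.5148, -0.2365, 0.1292]
tool_rot: [-3.138, 0.138, 0.001]
contact_force: [-0.9, -0.8, 0.5]
opening: 0.0851
2.4 [ 0.51481988 -0.23649262  0.12920138] [-0.053 -0.009 -0.008 -0.012  0.    -0.012] [-0.9091278  -0.80569528  0.53273391]
[[ 0.996 -0.088 -0.001]
 [-0.088 -0.996  0.   ]
 [-0.001 -0.    -1.   ]] -5.045990927979303
scene 95 [166 219   7  18  58] [169.5 227.2] [ 0.5241 -0.2152]
scene 95 [146 229   8  15  41] [149.4 235.4] [ 0.5136 -0.2661]
scene 95 [133 290   8  11  36] [136.8 294.7] [ 0.6392 -0.3727]
scene 95 [153 301  10  18  68] [157.4 309.8] [ 0.7006 -0.3576]
[ 0.52263638 -0.21575953  0.056     ]
```

View pics/d.png

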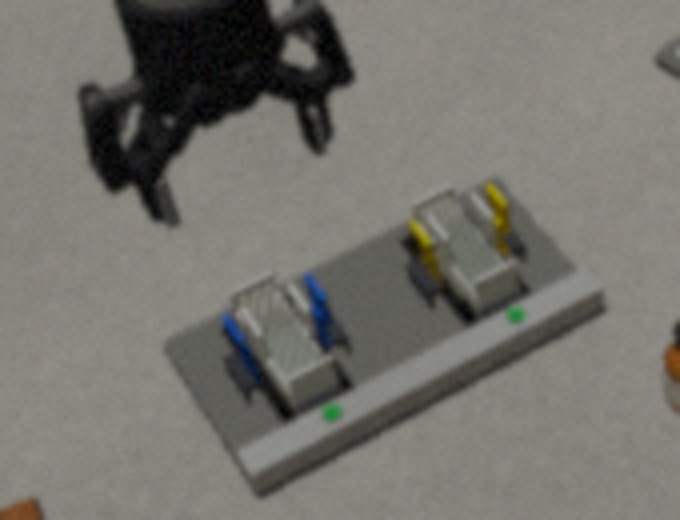

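The open gripper is above the blue-catch cassette: its fingertips are at (132,205) and (170,186) in scene pixels and the blue catches at (149,235) and (169,227). Next I descend to TCP z ≈ 0.036, which puts the fingertips above the 30 mm ledges, and look before closing.

```bash
python3 -m creep '[[0,2,1,10,0],[0,2,1,20,0],[0,2,1,30,0],[0,2,1,40,0],[0,2,1,50,0],[0,2,1,60,0],[0,2,1,70,0],[0,2,1,80,0],[0,2,1,88,0],[0,2,1,94,0],[0,2,1,94,0],[0,2,1,94,0]]' 30
python3 - <<'E'
from m import *
b=ctrl.get_image('scene');a=ctrl.get_image('top');blue('top',a,.062);blue('scene',b,.056)
A=cv2.resize(b[190:280,110:230],None,fx=5,fy=5,interpolation=cv2.INTER_CUBIC);cv2.imwrite('pics/e.png',A[:,:,::-1])
E
```

```text
t: 3.45
tool_pos: [0.516, -0.2394, 0.0354]
tool_rot: [-3.138, 0.145, 0.001]
contact_force: [0.4, -0.4, -0.1]
opening: 0.0856
top 95 [380 159  10   7  23] [383.8 161.7] [ 0.6814 -0.3453]
top 95 [387 178  11   6  20] [391.2 180.6] [ 0.6297 -0.3612]
scene 95 [166 219   7  18  59] [169.4 227.3] [ 0.5241 -0.2154]
scene 95 [146 229   9  16  42] [149.5 235.6] [ 0.5144 -0.2662]
scene 95 [133 290   8  11  38] [136.9 294.8] [ 0.6394 -0.3726]
scene 95 [153 301  10  18  69] [157.4 309.6] [ 0.7003 -0.3574]
```

View pics/e.png

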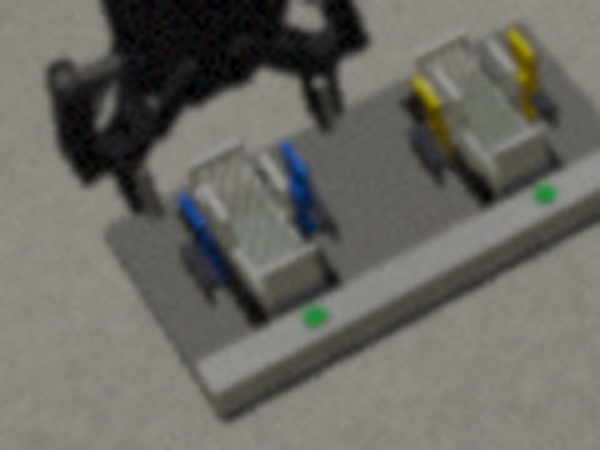

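The fingertips, at about (139,232) and (175,215), look short of the catches, so I compare with the projection of the TCP.

Run:
```python
from m import *
p=np.array([.516,-.2394,0]);y=np.array([.092,.996,0])
for z in(.035,.048,.06,.08): print(z,*[proj('scene',p+s*.0425*y+[0,0,z]).round(1) for s in(-1,0,1)])
print('catch expected',*[proj('scene',p+s*.028*y+[0,0,.056]).round(1) for s in(-1,0,1)])
# joint fit of paddle midpoint from both cams
from scipy.optimize import least_squares
obs=[('top',(336+356.9)/2,(224+226.2)/2),('scene',(169.4+149.4)/2,(227.2+235.4)/2)]
f=lambda X:np.concatenate([proj(n,X)-[u,v] for n,u,v in obs])
r=least_squares(f,[.515,-.24,.06],x_scale=.01);print(r.x.round(4),r.fun.round(2))
print(ctrl.get_obs()['tool_pos'])
a=ctrl.get_image('top')
A=cv2.resize(a[190:265,290:390],None,fx=5,fy=5,interpolation=cv2.INTER_CUBIC);cv2.imwrite('pics/f.png',A[:,:,::-1])
```

```text
0.035 [145.2 243.6] [160.9 235.6] [176.1 227.8]
0.048 [144.2 240.4] [159.9 232.3] [175.3 224.6]
0.06 [143.2 237.3] [159.1 229.3] [174.5 221.5]
0.08 [141.5 232.2] [157.6 224.1] [173.3 216.3]
catch expected [149.  235.6] [159.4 230.3] [169.6 225.2]
[ 0.5145 -0.2398  0.051 ] [-0.14 -0.07 -0.15  0.01]
[ 0.51665677 -0.23988507  0.0364368 ]
```

View pics/f.png

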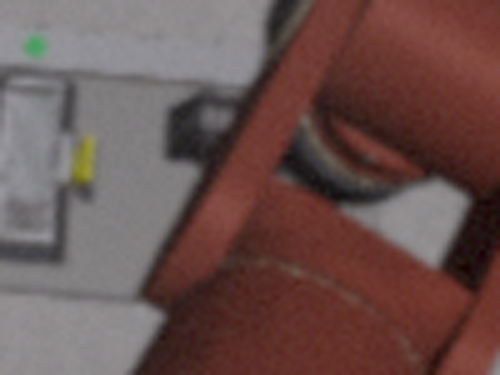

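In the scene view the fingers appear at about z = 0.08 rather than 0.048, and the top view shows the left knuckle near (330,216). I difference against the first pictures to find the true extent of the gripper before closing.

Run:
```python
from m import *
a0=cv2.imread('pics/a.png');b0=cv2.imread('pics/b.png')
a=ctrl.get_image('scene')[:,:,::-1];b=ctrl.get_image('top')[:,:,::-1]
def crop(im0,im,n,l,t,w,h,s):
    d=np.clip(cv2.absdiff(im0,im).astype(int)*3,0,255).astype(np.uint8)
    B=np.clip(im.astype(int)*2,0,255).astype(np.uint8)
    out=[]
    for x in(B,d):
        x=np.ascontiguousarray(cv2.resize(x[t:t+h,l:l+w],None,fx=s,fy=s,interpolation=cv2.INTER_CUBIC))
        p=np.array([.516,-.2394,0]);y=np.array([.092,.996,0])
        for q in(-.0425,0,.0425):
            for z,c in((.048,(0,0,255)),(.08,(0,255,0)),(.12,(255,0,0))):
                u=(proj(n,p+q*y+[0,0,z])-[l,t]+.5)*s;cv2.circle(x,tuple(int(k) for k in u),3,c,1)
        out.append(x)
    return np.hstack(out)
A=crop(a0,a,'scene',115,175,80,75,5);B=crop(b0,b,'top',310,190,80,50,5)
cv2.imwrite('pics/g.png',cv2.resize(np.vstack([A,B]),None,fx=.93,fy=.93))
for z in(.05,.08,.12): print(z,back('top',324,216,z).round(3),back('top',330,209,z).round(3),back('top',330,222,z).round(3))
print(ctrl.get_obs()['q'])
```

```text
0.05 [ 0.539 -0.183  0.05 ] [ 0.557 -0.199  0.05 ] [ 0.523 -0.198  0.05 ]
0.08 [ 0.534 -0.178  0.08 ] [ 0.552 -0.194  0.08 ] [ 0.518 -0.193  0.08 ]
0.12 [ 0.528 -0.172  0.12 ] [ 0.545 -0.187  0.12 ] [ 0.513 -0.186  0.12 ]
[-5.65373238e-01  6.83351801e-02  1.86879225e+00  1.54502358e-05
  1.20305397e+00  1.09762273e+00]
```

View pics/g.png

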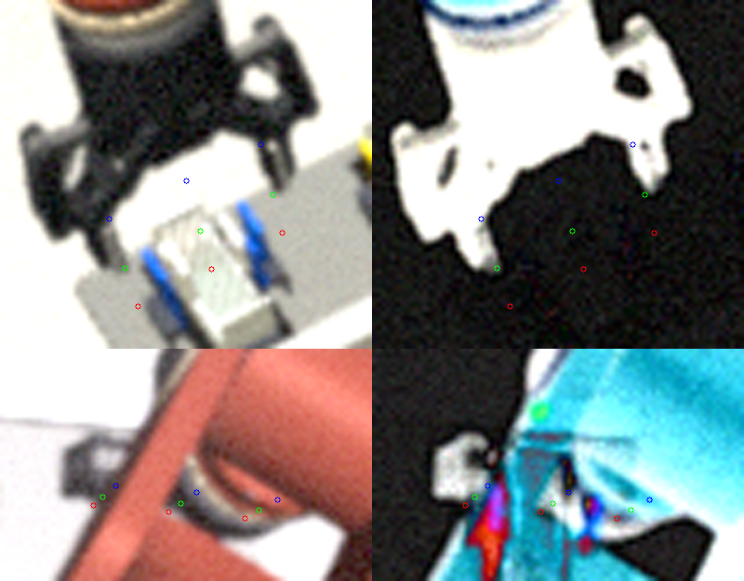

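The differences agree in both views. Laterally the gripper is centred, but the fingertips end at about z = 0.08, some 30–35 mm higher than tool_pos implies. A partial close to about 55 mm is harmless under either reading and will show which is right.

```bash
python3 -m creep '[[85,0,0,0,0],[85,0,0,0,0],[85,0,0,0,0],[85,0,0,0,0],[85,0,0,0,0],[85,0,0,0,0]]' 30
python3 - <<'E'
from m import *
a0=cv2.imread('pics/a.png')
a=ctrl.get_image('scene')[:,:,::-1];blue('scene',np.ascontiguousarray(a[:,:,::-1]),.056)
d=cv2.absdiff(a0,a).max(2)>40
v,u=np.nonzero(d[:, 115:195]); u=u+115
for lo,hi in((115,150),(150,160),(160,195)):
    k=(u>=lo)&(u<hi)&(v>170)&(v<260);i=v[k].argmax();print(lo,hi,u[k][i],v[k][i])
p=np.array([.516,-.2394,0]);y=np.array([.092,.996,0])
for z in(.042,.06,.07,.08): print(z,*[proj('scene',p+s*.031*y+[0,0,z]).round(1) for s in(-1,1)])
A=cv2.resize(np.clip(a[175:250,115:195].astype(int)*2,0,255).astype(np.uint8),None,fx=6,fy=6,interpolation=cv2.INTER_CUBIC);cv2.imwrite('pics/i.png',A)
E
```

```text
t: 4.2
tool_pos: [0.5161, -0.2396, 0.0357]
tool_rot: [3.138, -0.145, -0.0]
contact_force: [-0.1, 0.5, -0.3]
opening: 0.057
scene 95 [166 218   7  19  63] [169.4 226.4] [ 0.5217 -0.214 ]
scene 95 [148 232   7  13  31] [150.5 237.3] [ 0.5205 -0.2672]
scene 95 [133 290   8  12  40] [136.8 294.9] [ 0.6396 -0.3728]
scene 95 [153 301  10  18  70] [157.4 309.7] [ 0.7005 -0.3576]
115 150 147 232
150 160 150 210
160 195 169 220
0.042 [149.  239.7] [171.6 228.1]
0.06 [147.5 235.1] [170.4 223.6]
0.07 [146.7 232.6] [169.8 221. ]
0.08 [145.9 230. ] [169.1 218.4]
```

View pics/i.png

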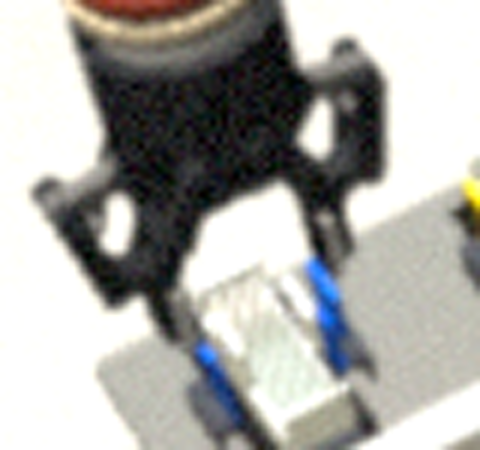

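The left fingertip hides only the upper rear corner of the left catch, near (147,232). I triangulate the +y linkage, which is seen in both views (top (330,216), scene about (176,190)), to tell a height error from an x error.

Run:
```python
from m import *
from scipy.optimize import least_squares
def tri(o):
    f=lambda X:np.concatenate([proj(n,X)-[u,v] for n,u,v in o]); r=least_squares(f,[.515,-.24,.1],x_scale=.01);return r.x.round(4),r.fun.round(1)
for s in((176,186),(176,190),(176,194),(172,182)): print(s,tri([('top',330,216),('scene',*s)]))
o=ctrl.get_obs();print(o['tool_pos'],np.round(o['q'],4))
a=ctrl.get_image('top')
b0=cv2.imread('pics/b.png')
d=(cv2.absdiff(b0,np.ascontiguousarray(a[:,:,::-1])).max(2)>35)
for r in range(202,228,2): print(r,''.join('#' if x else '.' for x in d[r,315:345]))
```

```text
(176, 186) (array([ 0.5201, -0.1756,  0.1727]), array([-1. , -0.5, -1.1,  0.1]))
(176, 190) (array([ 0.5216, -0.1779,  0.1619]), array([-0.8, -0.4, -0.8,  0.1]))
(176, 194) (array([ 0.5231, -0.1802,  0.1511]), array([-0.6, -0.3, -0.6,  0.1]))
(172, 182) (array([ 0.5163, -0.1771,  0.1848]), array([ 0.6,  0.3,  0.7, -0.1]))
[ 0.51606729 -0.2395686   0.03569582] [-0.5654  0.069   1.8696  0.      1.203   1.0976]
202 ...........................###
204 ..........................####
206 .........................#####
208 .........................#####
210 ..............####.......#####
212 ..............##.......#####.#
214 ..............#........#######
216 .............##..#......######
218 .............#######....######
220 .............#################
222 .............#####.#####.#####
224 ...................###########
226 ..................############
```

x is right: the linkage is at x ≈ 0.52, z ≈ 0.165. So the gripper really stands about 28 mm higher than I assumed. Fully open, the fingers clear the ledges laterally (42 mm against 36 mm), so I can reopen and go 22 mm lower safely under either reading, then look again.

```bash
python3 -m creep '[[0,0,0,0,0],[0,0,0,0,0],[0,0,0,0,0],[0,0,0,0,0],[0,0,0,4,0],[0,0,0,8,0],[0,0,0,12,0],[0,0,0,16,0],[0,0,0,20,0],[0,0,0,22,0],[0,0,0,22,0],[0,0,0,22,0]]' 30
python3 - <<'E'
from m import *
a=ctrl.get_image('scene')[:,:,::-1];blue('scene',np.ascontiguousarray(a[:,:,::-1]),.056)
a0=cv2.imread('pics/a.png');d=cv2.absdiff(a0,a).max(2)>40
v,u=np.nonzero(d[:, 115:195]); u=u+115
for lo,hi in((115,152),(165,195)):
    k=(u>=lo)&(u<hi)&(v>170)&(v<260);i=v[k].argmax();print(lo,hi,u[k][i],v[k][i])
p=np.array([.516,-.2394,0]);y=np.array([.092,.996,0])
for z in(.026,.04,.05,.06): print(z,*[proj('scene',p+s*.0475*y+[0,0,z]).round(1) for s in(-1,1)])
A=cv2.resize(np.clip(a[175:250,115:195].astype(int)*2,0,255).astype(np.uint8),None,fx=6,fy=6,interpolation=cv2.INTER_CUBIC);cv2.imwrite('pics/j.png',A)
E
```

```text
t: 5.3
tool_pos: [0.516, -0.2395, 0.0135]
tool_rot: [-3.138, 0.145, 0.001]
contact_force: [-0.4, 1.0, 1.0]
opening: 0.0856
scene 95 [166 219   7  18  62] [169.5 227.4] [ 0.5247 -0.2155]
scene 95 [146 229   9  16  43] [149.6 235.7] [ 0.5148 -0.2663]
scene 95 [133 290   8  12  38] [136.8 294.8] [ 0.6393 -0.3729]
scene 95 [153 301  10  18  66] [157.4 309.8] [ 0.7008 -0.3577]
115 152 138 237
165 195 176 221
0.026 [144.1 246.7] [178.4 229.1]
0.04 [143.  243.3] [177.5 225.7]
0.05 [142.1 240.8] [176.9 223.1]
0.06 [141.3 238.3] [176.3 220.6]
```

View pics/j.png

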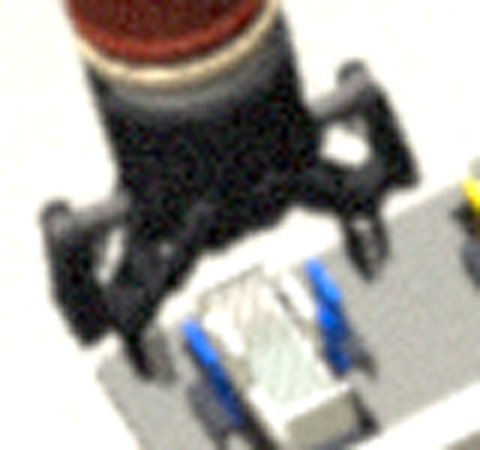

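There was no contact. The tips are at (138,237) and (176,221), which is z ≈ 0.06 at the reported x, and the whole gripper moved down consistently. I go down 8 mm more, so that after the closing swing the pads cover the paddles (0.042–0.070), then close part-way and check.

```bash
python3 -m creep '[[0,0,0,4,0],[0,0,0,8,0],[0,0,0,8,0],[40,0,0,8,0],[60,0,0,8,0],[72,0,0,8,0],[80,0,0,8,0],[85,0,0,8,0],[85,0,0,8,0],[85,0,0,8,0]]' 30
python3 - <<'E'
from m import *
a=ctrl.get_image('scene')[:,:,::-1];blue('scene',np.ascontiguousarray(a[:,:,::-1]),.056)
A=cv2.resize(np.clip(a[175:250,115:195].astype(int)*2,0,255).astype(np.uint8),None,fx=6,fy=6,interpolation=cv2.INTER_CUBIC)
p=np.array([.516,-.2394,0]);y=np.array([.092,.996,0])
for s in(-1,1):
    for z,c in((.03,(0,0,255)),(.044,(0,200,0)),(.06,(255,0,255))):
        u=(proj('scene',p+s*.0285*y+[0,0,z])-[115,175]+.5)*6;cv2.circle(A,tuple(int(k) for k in u),3,c,1)
cv2.imwrite('pics/k.png',A);print(ctrl.get_obs()['wrist_torque'])
E
```

```text
t: 6.18
tool_pos: [0.5163, -0.2398, 0.0062]
tool_rot: [3.138, -0.145, 0.001]
contact_force: [-1.8, 0.3, 3.9]
opening: 0.0567
scene 95 [165 219   8  18  63] [169.  227.2] [ 0.5232 -0.2161]
scene 95 [149 233   6  12  24] [151.6 239. ] [ 0.5269 -0.2679]
scene 95 [133 290   8  11  38] [136.9 294.6] [ 0.6391 -0.3724]
scene 95 [153 301   8  11  37] [156.3 305.3] [ 0.6898 -0.3538]
scene 95 [157 312   6   7  26] [159.4 315. ] [ 0.7142 -0.3608]
[ 0.12155292  0.27467797 -0.04321958]
```

View pics/k.png

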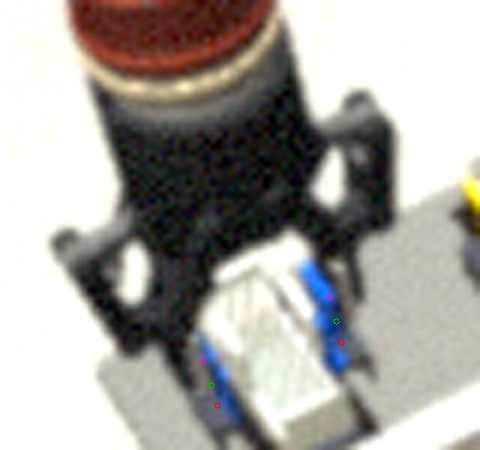

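The pads now flank both catches: the left finger covers most of the left catch, and the right finger is behind the right catch with its tip at (174,225), so z ≈ 0.05. The small force fits pad contact. I close fully at 30 N and expect a 46 mm opening.

```bash
python3 -m creep '[[110,0,0,0,0],[140,0,0,0,0],[180,0,0,0,0],[220,0,0,0,0],[255,0,0,0,0],[255,0,0,0,0],[255,0,0,0,0],[255,0,0,0,0],[255,0,0,0,0]]' 32; python3 -c "
from station import ctrl;o=ctrl.get_obs();print(o['opening'],o['contact_force'],o['wrist_torque'])"
```

```text
t: 6.98
tool_pos: [0.5172, -0.2398, 0.0077]
tool_rot: [3.138, -0.145, 0.003]
contact_force: [-2.5, 3.1, 10.9]
opening: 0.0427
0.0427129717289825 [-2.5001892   3.10441969 10.94116786] [ 0.53579609  0.45771626 -0.06418674]
```

Opening is 42.7 mm, a little under 46, and the 11 N upward force fits the pads swinging forward on the catches. I test with a small slow lift and watch the force.

```bash
python3 -m creep '[[255,0,0,-1,0],[255,0,0,-2,0],[255,0,0,-3,0],[255,0,0,-4,0],[255,0,0,-5,0],[255,0,0,-6,0],[255,0,0,-6,0],[255,0,0,-6,0]]'
python3 - <<'E'
from m import *
a=ctrl.get_image('scene')[:,:,::-1];blue('scene',np.ascontiguousarray(a[:,:,::-1]),.056)
A=cv2.resize(np.clip(a[175:250,115:195].astype(int)*2,0,255).astype(np.uint8),None,fx=6,fy=6,interpolation=cv2.INTER_CUBIC)
cv2.imwrite('pics/l.png',A);o=ctrl.get_obs();print(o['opening'],o['contact_force'],o['wrist_torque'])
E
```

```text
t: 7.65
tool_pos: [0.5159, -0.2395, 0.0115]
tool_rot: [-3.138, 0.145, 0.0]
contact_force: [0.2, 0.2, -1.8]
opening: 0.0433
scene 95 [163 219   5   6  15] [165.3 221.3] [ 0.5011 -0.2129]
scene 95 [168 233   3   3   7] [169. 234.] [ 0.5414 -0.2276]
scene 95 [151 238   5   7  23] [153.2 240.9] [ 0.5341 -0.2679]
scene 95 [133 290   8  11  37] [136.8 294.7] [ 0.6391 -0.3726]
scene 95 [153 301  10  18  66] [157.4 309.7] [ 0.7005 -0.3575]
0.04272938419074605 [-0.63213648  0.10434884 -1.82520448] [-0.00084124  0.00155159 -0.04247884]
```

View pics/l.png

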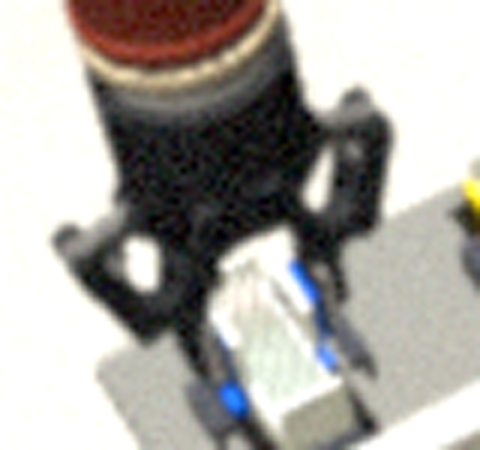

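The catches are pressed in, with the pads on the middle of the paddles. The load is now -1.8 N, about 0.19 kg, which matches the cassette's weight, so it is unlatched and hanging free. I lift it straight up slowly.

```bash
python3 -m creep '[[255,0,0,-3,0],[255,0,0,-8,0],[255,0,0,-14,0],[255,0,0,-22,0],[255,0,0,-31,0],[255,0,0,-41,0],[255,0,0,-52,0],[255,0,0,-63,0],[255,0,0,-74,0],[255,0,0,-84,0],[255,0,0,-92,0],[255,0,0,-97,0]]'
python3 - <<'E'
from m import *
a=ctrl.get_image('scene')
blue('scene',a,.156);blue('scene',a,.056,20,35)
for e in ctrl.boxes_of('scene','blue_cassette')+ctrl.boxes_of('scene','yellow_cassette'): print(np.round(e['rect']),e['conf'])
p=np.array([.516,-.2395,0]);print(proj('scene',p+[0,0,.156]))
o=ctrl.get_obs();print(o['tool_pos'],o['opening'],o['contact_force'],o['wrist_torque'],np.round(o['q'],2))
E
```

```text
t: 8.7
tool_pos: [0.5167, -0.2399, 0.1104]
tool_rot: [3.137, -0.145, 0.003]
contact_force: [0.8, 0.1, -1.7]
opening: 0.043
scene 95 [156 191   5   9  18] [158.3 194.7] [ 0.5027 -0.2135]
scene 95 [145 213   4   5  15] [146.3 215.5] [ 0.54   -0.2679]
scene 95 [133 290   8  12  37] [136.8 294.9] [ 0.7063 -0.3871]
scene 95 [153 301  10  18  67] [157.4 309.7] [ 0.7607 -0.3732]
scene 20 [211 196   7  18  61] [214.4 203.8] [ 0.5341 -0.0854]
scene 20 [192 205   9  15  50] [196.1 212. ] [ 0.5262 -0.1372]
[145. 190.  23.  37.] 0.94
[130. 289.  34.  42.] 0.79
[195. 195.  26.  30.] 0.85
[151.6649527  203.28759834]
[ 0.51624949 -0.23964796  0.10908336] 0.04265326891332842 [-0.12002978 -0.55678324 -1.65220279] [ 0.01302891  0.02291578 -0.03936908] [-0.57 -0.01  1.82  0.    1.33  1.1 ]
```

Lifted about 100 mm: the blue cassette moved up to (157,208) and the yellow one is unchanged at (205,208). Carrying to the pad needs a total tool shift of (-36, -426, 0) mm and a turn of -0.227, done in two gentle calls.

```bash
python3 -m creep '[[255,0,-5,0,0],[255,-1,-14,0,0],[255,-2,-28,0,-0.01],[255,-4,-45,0,-0.02],[255,-5,-63,0,-0.03],[255,-7,-81,0,-0.04],[255,-8,-99,0,-0.05],[255,-10,-117,0,-0.06],[255,-11,-135,0,-0.07],[255,-13,-153,0,-0.08],[255,-14,-171,0,-0.09],[255,-15,-180,0,-0.1]]'
python3 - <<'E'
from m import *
from scipy.spatial.transform import Rotation as R
for n in('scene','top'):
    ctrl.get_image(n)
    for e in ctrl.outline_of(n,'light_pad')[:1]: print(n,e['conf'],e['rect'],wrect(n,e['mask'],.012))
o=ctrl.get_obs();M=R.from_rotvec(o['tool_rot']).as_matrix();yaw=np.arctan2(M[1,0],M[0,0])
d=M.T@(np.array([.519,.188,.1085])-o['tool_pos']);print(o['tool_pos'],np.degrees(yaw),d*1000,yaw-np.radians(7.7),o['opening'],o['contact_force'])
E
```

```text
t: 9.85
tool_pos: [0.5169, -0.056, 0.1081]
tool_rot: [-3.14, -0.017, 0.002]
contact_force: [-0.0, 0.1, -2.2]
opening: 0.0429
scene 0.58 [254.1, 143.0, 72.1, 45.7] (array([524.5, 185.3]), array([176.2, 136.6]), 8.0)
top 0.96 [160.4, 193.2, 52.6, 69.3] (array([518.5, 188.8]), array([170.1, 130. ]), 7.8)
[ 0.51750197 -0.05882211  0.10850046] 0.48853128585000316 [ 3.60247411e+00 -2.46800345e+02 -1.07107196e-01] -0.12586387296647922 0.04293650555011423 [ 0.14932992 -0.20523288 -1.28744801]
```

```bash
python3 -m creep '[[255,0,-6,0,0],[255,0,-16,0,-0.01],[255,1,-32,0,-0.02],[255,1,-52,0,-0.03],[255,2,-74,0,-0.04],[255,2,-97,0,-0.05],[255,3,-121,0,-0.06],[255,3,-145,0,-0.08],[255,4,-169,0,-0.09],[255,4,-193,0,-0.1],[255,5,-215,0,-0.11],[255,5,-230,0,-0.12]]' && python3 -m creep '[[255,0,-6,0,-0.003],[255,0,-11,0,-0.005],[255,0,-15,0,-0.007],[255,0,-17,0,-0.007],[255,0,-17,0,-0.007],[255,0,-17,0,-0.007],[255,0,-17,0,-0.007],[255,0,-17,0,-0.007]]'
python3 - <<'E'
from m import *
from scipy.spatial.transform import Rotation as R
o=ctrl.get_obs();M=R.from_rotvec(o['tool_rot']).as_matrix();print(o['tool_pos'],np.degrees(np.arctan2(M[1,0],M[0,0])),o['opening'],o['contact_force'],o['wrist_torque'])
a=ctrl.get_image('scene');b=ctrl.get_image('top');blue('scene',a,.156);blue('scene',a,.056,20,35)
p=np.array([.5185,.188,0]);th=np.radians(7.7);X=np.array([np.cos(th),np.sin(th),0]);Y=np.array([-X[1],X[0],0])
l,t,s=215,75,4
A=np.ascontiguousarray(np.clip(a[t:t+125,l:l+125,::-1].astype(int)*1.5,0,255).astype(np.uint8));A=cv2.resize(A,None,fx=s,fy=s,interpolation=cv2.INTER_CUBIC)
for z in(.112,.152):
    q=np.array([(proj('scene',p+sx*.042*X+sy*.015*Y+[0,0,z])-[l,t]+.5)*s for sx,sy in((1,1),(1,-1),(-1,-1),(-1,1))]).astype(int);cv2.polylines(A,[q],True,(0,0,255),1)
cv2.imwrite('pics/m.png',A)
E
```

```text
t: 11.05
tool_pos: [0.5208, 0.1731, 0.1087]
tool_rot: [-3.134, -0.203, -0.0]
contact_force: [-0.2, 0.1, -2.0]
opening: 0.043
t: 11.72
tool_pos: [0.5188, 0.1875, 0.1087]
tool_rot: [3.134, 0.21, 0.0]
contact_force: [0.8, -0.3, -2.2]
opening: 0.0425
[0.51884642 0.18747718 0.10874938] 7.681343046072686 0.042455273777516775 [ 0.81608288 -0.2750458  -2.20719146] [ 0.00662301  0.01579273 -0.02656446]
scene 95 [282 134   4   7  23] [283.7 137.3] [0.5425 0.145 ]
scene 95 [133 290   8  12  36] [136.9 294.6] [ 0.7059 -0.3866]
scene 95 [153 301   8  14  38] [156.  306.1] [ 0.7522 -0.3713]
scene 95 [157 312   6   7  25] [159.4 315.1] [ 0.7731 -0.3764]
scene 20 [211 196   7  18  61] [214.5 204. ] [ 0.5348 -0.0856]
scene 20 [192 205   9  15  51] [196. 212.] [ 0.5262 -0.1373]
```

View pics/m.png

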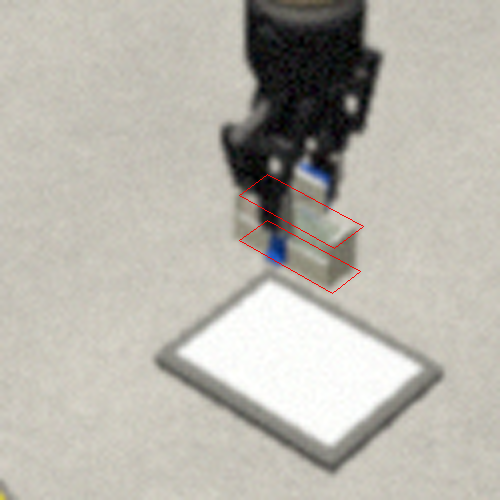

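The cassette hangs upright over the middle of the pad, long side along it. Its lower corner is at about (332,288) in the crop, against a predicted (332,293), so it is within a few millimetres. The grip is steady at 42.5 mm, the load is 2 N, and the yellow cassette is unchanged. I hand in.

```bash
python3 -c "
from station import ctrl
print(ctrl.finish_job());o=ctrl.get_obs();print(o['t'],o['tool_pos'],o['opening'],o['contact_force'])"
```

```text
the job is handed in; nothing more can be done
None
the job is handed in; nothing more can be done
```

I pinched the blue-catch cassette's two catches at 32 N, lifted it about 100 mm straight out, and carried it to the light pad. The job was handed in with the cassette still gripped over the middle of the pad, at about 11.8 s of the 38 s allowed.

**Last checks**
- **Position:** the tool was at (0.519, 0.187), and I measured the pad centre at (0.518–0.519, 0.188). The tool's yaw was 7.7°, matching the pad's long side.
- **Height:** the cassette's underside is about 10 cm above the pad. The last picture puts its corners about 1 px, or a few mm, from where I predicted.
- **Grip:** the opening was steady at about 43 mm and the load about 2 N, which fits the cassette's weight.
- **Other things:** the yellow-catch cassette's pixels were unchanged. I never moved near the bottle, jar or box, but I did not measure them again at the end.

**What disagreed**
- **Gripper height:** in the pictures the fingertips were about 30 mm higher than the reported tool height, so I set the grasp height from the pictures.
- **Grip opening:** it read about 43 mm instead of the expected 46 mm. The catches visibly moved in, and the cassette lifted free without resistance.

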